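# Lift a cured tray from under the lamp and stack it

## Robot

A 7-joint arm with a two-finger parallel gripper is mounted at the origin on the work surface. World frame = base frame: x ahead of the robot, y to its left, z up, the work surface at z = 0. Lengths are in m, angles in rad, forces in N, time in s.
With the tool pointing down it reaches from about 0.4 to 0.875 m from the base axis. Payload 19.3 kg.
Tool frame: the origin (TCP) lies at the very end of the fingers, on their centre line; the grasp point (between the pads) lies 19 mm behind it; z points along the fingers, y is the direction in which the jaws open and shut (so a half turn about z gives the same grasp; the last joint's range is limited). The gripper opens to 85 mm and grips with 20 to 120 N. Pads are 22 mm wide; open, the fingers measure 114 mm over their backs; the gripper's body (76 mm by 85 mm) begins 54 mm behind the grasp point. The pads swing forward as they close: fully open they stand 13 mm farther back than shut.
Start: joints at [-1.377, 0.521, -0.036, 1.599, 0.021, 1.021, -0.113], TCP at [0.163, 0.603, 0.231] pointing down, gripper open.
Joint ranges: [-2.91, 2.91], [-0.3, 2.13], [-1.5, 1.42], [0.17, 2.43], [-1.26, 4.41], [0.16, 1.93], [-2.52, 2.52]. Speed limits (rad/s): [1.89, 1.89, 2.39, 2.39, 3.01, 3.01, 3.01].

## Interface

Orientations are given as [roll, pitch, yaw] about the fixed x, y, z axes, in that order (R = Rz(yaw) Ry(pitch) Rx(roll)).
In Python, from workcell import bot, vision, job_done gives the robot as it stands.
- The arm moves only by the tool arm_command, never from a script. Its arguments are lists of equal length, an entry for each row: "gripper": the finger opening in cm, from 0 to 8.54; "slide": the shift along the tool's x, y, z in cm, a list of three; "turn": the turn, a rotation vector about the tool's x, y, z in degrees, a list of three. A call has 1 to 5 rows; each row is the pose to reach, as a shift and turn from the pose commanded when the call began, along the tool's axes at that moment; what a row does not reach only later rows make up. A row lasts 1/8 s, in which the tool goes at most 62.5 mm and 10.7 degrees, less where a joint would pass 70% of its speed; a pose out of reach is approached as far as the arm can. A call with a gripper value outside its range is refused whole. The fingers move at their own pace and stop on an object; "force" is the grip in N (left out, the last holds). Time passes only in rows, so rows that repeat a pose let the fingers close. It gives the time, the measured TCP pose, the force and the opening at its end, in the units of the state.
- bot.observe(): the state, without advancing time (a new reading comes with each control period).
- vision.grab_frame(name): name is "side" or "top" or "wrist"; returns the picture (384x512x3 uint8, blue, green, red); there is no depth.
- vision.camera_model(name): a dict with "mtx" (3x3 intrinsics, pixels), "T" (4x4, takes a point from camera to world coordinates). Camera axes: x right, y down, z forward; pixel columns grow to the right and rows downward; lengths in m; the calibration is good to about 2 mm. The wrist camera is an equidistant fisheye: a pixel r from the principal point sees the ray r / f radians off the axis. A picture is of the moment at which its call begins: read the wrist's pose just before it. camera_model takes no time and is no camera call; for the wrist camera it gives the pose at the moment of the call.
- job_done(): hands the job in, once; it reports no verdict.
The state is a dict: "clock": time; "qpos": joint angles; "qd": joint speeds; "joint_efforts": joint torques, N m; "position": TCP position; "tool_rot": TCP orientation; "force": force on the tool from outside, world axes, zero at the start; "moment": the same for the moment, N m; "grip_width": finger opening in m.
Only numpy, scipy, OpenCV 4.12 (cv2) and the standard library are available. Lean on these libraries where they do the work, as an engineer would, in place of code of your own. Each camera call takes 0.05 s, during which the arm holds its last target. There are 200 camera calls.

## Task

The boards under the lamp are cured: slide the flat lifter under their blue tray, lift it off the stage on the lifter alone, draw it out from under the lamp head, set it gently on the open bench in front, and lay the lifter flat on the bench. Then pick the tray up by its centre wall and stack it on the other blue tray so that its feet drop inside the rim and it sits fully down. Keep the tray upright throughout, do not drop it or knock the station, and do not shift the other tray or the things around.

Things in the scene. Friction and masses are not known exactly. Their poses are not given: they have to be found in the camera images.
- tray_center (a point): Centre, half-way up, of the blue tray under the lamp: 110 (x) by 180 (y) by 52 mm (z, up). Grip: a centre wall 9 mm thick along x at y = 0, its top 1 mm below the rim, 35 mm high above the inner floor, 55 mm free on both sides of it. Farther out two low board rows are fixed in it, 13 mm high. Inner floor 16 mm above the feet's tips. 220 to 350 g, balanced about the middle.
- tray: The same tray, same axes; origin 26 mm below tray_center, at the tips of its four tapered corner feet (12 mm high, 16 mm thick, at x +-41, y +-76 mm). They hold its flat floor 12 mm above what it stands on, so a blade passes under it along x. Stacked (either way round), its feet stand inside the walls below with 2 mm play, the floor rests on that rim, pitch 40 mm.
- base_tray_center (a point): Centre, half-way up, of the other blue tray, same shape and axes (x along the short side, y along the long side), standing on the bench on the robot's right with finished boards in it; 450 g, walls 4 mm thick.
- base_tray: The same lower tray; origin 26 mm below base_tray_center, same axes.
- lifter_grip (a point): Middle of the orange handle bar of the steel tray lifter, which lies flat on the bench; 46 mm above its flat underside. x runs from handle to blade tip, z up. The bar is 110 mm long (x), 18 mm wide (y), 22 mm high, held up by a post at x = +-42 mm; below it 32 mm are free. Gripped firmly here it carries the tray 135 mm ahead of the grip and may sag some degrees.
- lifter: The same lifter, same axes; origin on the underside, 46 mm below lifter_grip. Blade 80 mm wide, 3 mm thick, from x = 75 to 205 mm (the last 10 mm 70 mm wide, 2 mm thick); a tang 40 mm wide, 3 mm thick runs under the handle from x = 75 back to -60 mm. 220 g.
- station: Lamp curing station, fixed on the robot's left. Origin at bench level under the tray's place; x points into it, its open front looks along -x, to free bench. Stage: top at z = 22 mm, x -70 to 140, y -170 to 110. White lamp head over it: x -30 to 90, y -75 to 75, z 115 to 190; two columns, 190 high, at x = 112, y = +-55. The tray stands within 10 mm of the origin, turned at most 0.1 rad.
- bin: Bystander: open yellow parts bin 90 x 80 x 45 mm with white and black connectors, on the robot's right. Origin at the middle of its underside.
- bottle: Bystander: clear bottle with a red cap, 60 mm across, 150 mm high, standing at the far side. Origin at the middle of its underside.
- screwdriver: Bystander: red-handled screwdriver 170 mm long lying at the far side. Origin at the middle of its underside.
- spool: Bystander: spool of copper wire 84 mm across, 50 mm high, at the far side. Origin at the middle of its underside.

How it is judged:
On the way, in this order (a step that is already met when the one before it is completed fails the run):
1. the tray is lifted clear of the stage on the lifter, with the fingers off the tray (z of tray_center in the frame of station above 0.053 m and contact force between tray and lifter above 0.8 N and contact force between the fingers and tray below 0.2 N and contact force between tray and station below 0.1 N), for 0.2 s.
2. the tray stands on the bench in front of the station, level and at rest, the lifter lies flat on the bench, and the fingers hold neither (height (world z) of tray_center below 0.03 m and angle between each of tray, lifter's own z axis and vertical below 0.06 rad and x of tray_center in the frame of station below -0.11 m and contact force between each of tray, the fingers and lifter below 0.2 N and height (world z) of lifter_grip below 0.052 m and contact force between the fingers and tray below 0.2 N and linear speed of tray below 0.02 m/s), for 0.2 s.
At the end, for the whole second after the job is handed in: The tray sits on the other: 37 to 43 mm above it (centres), within 6 mm sideways and 0.07 rad in turn, both level within 0.05 rad, the lower one standing on the bench; the lifter lies flat on the bench (handle middle below 52 mm, tilt under 0.06 rad); all let go and at rest (z of tray_center in the frame of base_tray_center between 0.037 and 0.043 m and horizontal distance between tray_center and base_tray_center below 0.006 m and angle between the x axis of tray and the x axis of base_tray, either way round below 0.07 rad and angle between each of tray, base_tray's own z axis and vertical below 0.05 rad and height (world z) of base_tray_center below 0.03 m and height (world z) of lifter_grip below 0.052 m and angle between lifter's own z axis and vertical below 0.06 rad and linear speed of each of tray, lifter below 0.02 m/s); the robot touches nothing.
It fails at once if the tray is tipped by more than 0.4 rad (angle between tray's own z axis and vertical above 0.4 rad).
It fails at once if the tray is dropped (falls free at over 0.5 m/s, some 13 mm) (linear speed of tray above 0.5 m/s and contact force between the fingers and tray below 0.05 N and contact force between tray and lifter below 0.05 N).
It fails at once if the station is struck with more than 40 N (contact force between anything else and station above 40 N).
It fails at once if the lower tray is pushed more than 30 mm from its place (distance of base_tray_center from where it was at the start of the episode above 0.03 m).
It fails at once if a bystander (bin, bottle, screwdriver, spool) is moved more than 30 mm (distance of any of bin, bottle, screwdriver, spool from where it was at the start of the episode above 0.03 m).
It also fails if it takes over 72 s, if anything falls off the work surface, if the arm or the gripper's body presses on something with over 40 N, if the wrist force passes 120 N, or if a joint passes its speed limit or range.

## Working session

There is one attempt and no reset: what is moved stays moved. The work goes in short steps, Python scripts to look and compute and a tool call to move; the robot and the scene stay as the last step left them, time stands still between calls to the robot, and variables do not carry over. Pictures are saved under pics/ and viewed, about 8 in all and at most 12, crops included, and the job is handed in when it is done.

Besides the shell and the picture viewer there is one more tool, called after ">>>" by a JSON object that holds its "op" and its "data". arm_command: Moves the arm, as the interface text tells. Its arguments: {"type":"object","properties":{"gripper":{"type":"array","items":{"type":"number"}},"slide":{"type":"array","items":{"type":"array","items":{"type":"number"}}},"turn":{"type":"array","items":{"type":"array","items":{"type":"number"}}},"force":{"type":"number"}},"required":["gripper","slide","turn"]}

```bash
ls; mkdir -p pics
python3 - <<'E'
from workcell import bot, vision
import cv2
o=bot.observe(); print({k:o[k] for k in('clock','position','tool_rot','grip_width')})
for n in('top','side'):
    im=vision.grab_frame(n); cv2.imwrite(f'pics/{n}0.png',im)
    m=vision.camera_model(n); print(n,m['mtx'],m['T'])
a=cv2.imread('pics/top0.png');cv2.imwrite('pics/top0b.png',cv2.resize(a,(800,600),interpolation=cv2.INTER_CUBIC))
a=cv2.imread('pics/side0.png');cv2.imwrite('pics/side0b.png',cv2.resize(a,(800,600),interpolation=cv2.INTER_CUBIC))
E
```

```text
pics
{'clock': 0.0, 'position': array([0.16288072, 0.60305793, 0.23073495]), 'tool_rot': array([-3.14046243e+00,  2.46313506e-05,  2.87780608e+00]), 'grip_width': 0.08564133042489454}
top [[493.77146863   0.         245.982369  ]
 [  0.         493.77146863 193.17541685]
 [  0.           0.           1.        ]] [[ 0.0259004  -0.99395279  0.10671     0.44213679]
 [-0.9996307  -0.02662964 -0.00541444 -0.00314271]
 [ 0.00822335 -0.10653036 -0.99427544  1.32478859]
 [ 0.          0.          0.          1.        ]]
side [[461.00416829   0.         259.24840385]
 [  0.         461.00416829 193.91357928]
 [  0.           0.           1.        ]] [[-0.67634022  0.57792566 -0.45669009  1.19654362]
 [ 0.73640873  0.54425488 -0.40185671  0.54996819]
 [ 0.01631251 -0.60810243 -0.79369096  1.16445818]
 [ 0.          0.          0.          1.        ]]
```

View pics/top0b.png

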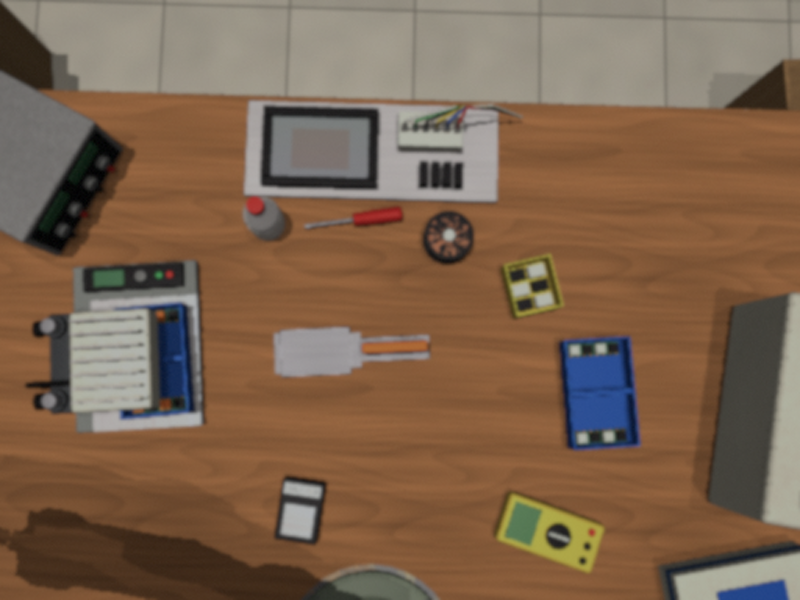

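View pics/side0b.png

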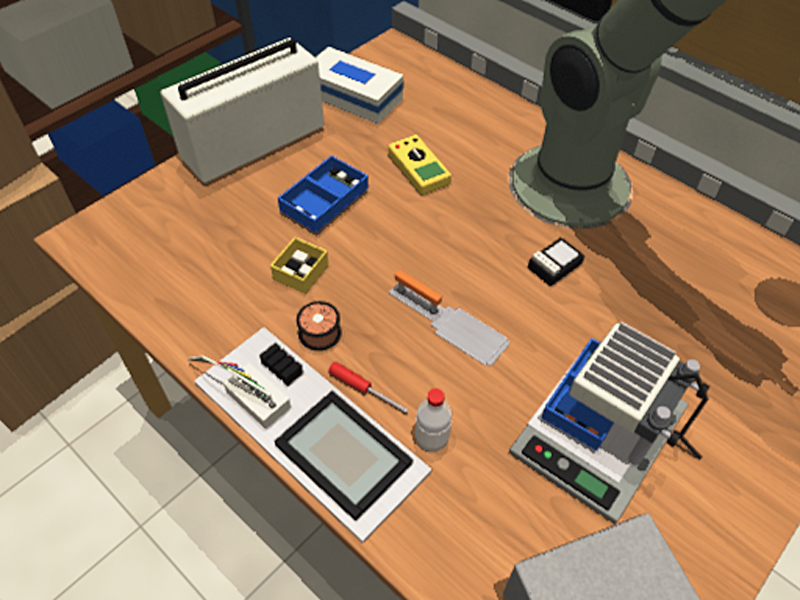

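The top view (800x600 scale) shows the lifter, with its handle at about (395,346) and tip at (275,352) facing the station. The lamp tray's front rim runs from (186,305) to (190,412), and the base tray is near (600,392). The side view shows the tray under the lamp and the bystanders clear of the path.

```bash
cat > h.py <<'E'
import numpy as np, cv2
from scipy.spatial.transform import Rotation as R
from workcell import bot, vision
def unproj(name,uv,z,m=None):
    m=m or vision.camera_model(name); K,T=m['mtx'],m['T']
    p=np.c_[(np.atleast_2d(uv)-K[:2,2])/K[0,0]]
    if name=='wrist':
        r=np.linalg.norm(p,axis=1,keepdims=True); d=np.c_[p/np.maximum(r,1e-9)*np.sin(r),np.cos(r)]
    else: d=np.c_[p,np.ones(len(p))]
    d=d@T[:3,:3].T; t=(z-T[2,3])/d[:,2:]
    return T[:3,3]+t*d
def plan(pos,yaw,pitch_world=None,rot=None):
    """slide cm / turn deg to reach pose; tool down with yaw (rpy pi,0,yaw)"""
    o=bot.observe(); R0=R.from_euler('xyz',o['tool_rot'])
    R1=rot if rot is not None else R.from_euler('xyz',[np.pi,0,yaw])
    s=R0.inv().apply(np.array(pos)-o['position'])*100; t=(R0.inv()*R1).as_rotvec(degrees=True)
    print('slide',s.round(2),'turn',t.round(2),'| at',o['position'].round(4),o['tool_rot'].round(4),'t',round(o['clock'],2))
E
python3 - <<'E'
from h import *
a=cv2.imread('pics/top0.png'); h=cv2.cvtColor(a,cv2.COLOR_BGR2HSV)
H,S,V=cv2.split(h)
def rect(mask,box,z,nm):
    x0,y0,x1,y1=box; m=np.zeros_like(mask); m[y0:y1,x0:x1]=mask[y0:y1,x0:x1]
    m=m.astype(np.uint8); n,l,st,c=cv2.connectedComponentsWithStats(m); k=1+np.argmax(st[1:,4]); 
    cs,_=cv2.findContours((l==k).astype(np.uint8),0,1); pts=cs[0][:,0]
    w=unproj('top',pts,z)[:,:2]
    r=cv2.minAreaRect((w*1000).astype(np.float32)); print(nm,'area',st[k,4],r, 'corners',cv2.boxPoints(r).round(0).tolist()); return m,w
blue=(H>105)&(H<125)&(S>150)&(V>50)
rect(blue,(340,200,420,300),0.052,'base')
rect((H>5)&(H<18)&(S>190)&(V>150),(225,210,280,235),0.057,'handle')
rect((S<60)&(V>110),(170,200,240,250),0.003,'blade')
m,w=rect(blue,(70,180,130,280),0.074,'tray')
# per-row rightmost blue px and topmost/bottom
for v in range(192,270,6):
    u=np.where(m[v])[0]; 
    if len(u): print(v,u.max()+0.5,unproj('top',[u.max()+.5,v],.074).round(4)[0,:2])
E
python3 - <<'E'
import cv2
a=cv2.imread('pics/top0.png')[160:285,30:180];cv2.imwrite('pics/c1.png',cv2.resize(a,None,fx=4.8,fy=4.8,interpolation=cv2.INTER_CUBIC))
E
```

```text
base area 2199 ((438.83135986328125, -365.4759521484375), (171.9520721435547, 111.1681900024414), 5.076348781585693) corners [[348.0, -318.0], [358.0, -428.0], [529.0, -413.0], [520.0, -303.0]]Traceback (most recent call last):
  File "<stdin>", line 12, in <module>
  File "<stdin>", line 6, in rect
    return _wrapfunc(a, 'argmax', axis=axis, out=out, **kwds)
    return bound(*args, **kwds)
ValueError: attempt to get argmax of an empty sequence
```

View pics/c1.png

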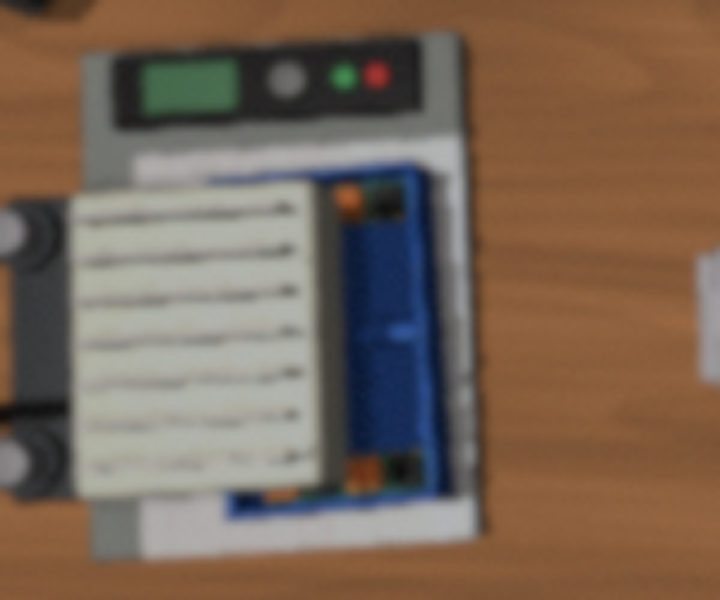

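The crop shows the tray's front rim corners at about (428,166) and (443,497), and the stage front edge from (463,35) to (480,537).

Run:
```python
from h import *
a=cv2.imread('pics/top0.png'); H,S,V=cv2.split(cv2.cvtColor(a,cv2.COLOR_BGR2HSV))
f=lambda l:np.array(l)/4.8+[30-.4,160-.4]
print('tray rim',unproj('top',f([[428,166],[441,497],[415,172],[430,495],[210,180],[228,517]]),.074).round(4)[:,:2].tolist())
print('stage front',unproj('top',f([[463,35],[480,537]]),.022).round(4)[:,:2].tolist())
print(a[222,225:280:4].tolist(), H[222,240],S[222,240],V[222,240])
for nm,mask,box,z in (('handle',(H<20)&(S>200)&(V>170),(225,210,280,235),.057),('blade',(S<70)&(V>110),(170,200,226,250),.003)):
    m=np.zeros_like(H); x0,y0,x1,y1=box; m[y0:y1,x0:x1]=mask[y0:y1,x0:x1]
    v,u=np.where(m); w=unproj('top',np.c_[u,v],z)[:,:2]
    r=cv2.minAreaRect((w*1000).astype(np.float32)); print(nm,len(u),r)
```

```text
tray rim [[0.5651, 0.3132], [0.3919, 0.2972], [0.5618, 0.3199], [0.3927, 0.303], [0.5546, 0.4278], [0.3787, 0.4074]]
stage front [[0.6438, 0.3109], [0.3688, 0.2874]]
[[159, 157, 160], [145, 144, 148], [56, 103, 169], [54, 106, 172], [55, 106, 171], [55, 106, 171], [55, 106, 171], [54, 105, 170], [54, 104, 170], [53, 103, 169], [53, 104, 169], [53, 102, 169], [46, 81, 135], [59, 94, 140]] 13 173 171
handle 0 ((0.0, 0.0), (0.0, 0.0), 0.0)
blade 1518 ((496.13848876953125, 109.62702178955078), (81.50090026855469, 134.8601837158203), 4.08412504196167)
```

Run:
```python
from h import *
a=cv2.imread('pics/top0.png'); H,S,V=cv2.split(cv2.cvtColor(a,cv2.COLOR_BGR2HSV))
m=np.zeros_like(H); mask=(H>8)&(H<18)&(S>165)&(V>150)&(a[:,:,2]>155)
m[214:230,228:280]=mask[214:230,228:280]
v,u=np.where(m); r=cv2.minAreaRect((unproj('top',np.c_[u,v],.057)[:,:2]*1000).astype(np.float32)); print(len(u),r)
plan([.504,-.03,.22],1.642)
```

```text
175 ((505.03546142578125, -28.734695434570312), (11.181861877441406, 100.38162231445312), 4.111384868621826)
slide [-49.44 -52.23   1.13] turn [-5.000e-02  4.000e-02  7.081e+01] | at [0.1629 0.6031 0.2308] [-3.1406e+00  1.0000e-04  2.8778e+00] t 0.1
```

>>> {"op": "arm_command", "data": {"gripper": [8.5,8.5,8.5,8.5,8.5], "slide": [[-4.0,-4.2,0],[-8.0,-8.4,0],[-12.0,-12.6,0],[-16.0,-16.8,0],[-20.0,-21.0,0]], "turn": [[0,0,6],[0,0,12],[0,0,18],[0,0,24],[0,0,30]], "force": 100}}

```text
clock: 0.72
position: [0.3019, 0.3467, 0.2313]
tool_rot: [-3.142, -0.0, 2.351]
force: [2.3, 0.6, 0.0]
grip_width: 0.0851
```

```bash
python3 -c "
from h import *
plan([.504,-.03,.22],1.642)"
```

```text
slide [-40.99 -12.12   1.13] turn [-0.   -0.   40.61] | at [0.3019 0.3467 0.2313] [-3.1416 -0.      2.3507] t 0.72
```

>>> {"op": "arm_command", "data": {"gripper": [8.5,8.5,8.5,8.5,8.5], "slide": [[-6,-1.6,0],[-12.0,-3.2,0],[-18.0,-5,0],[-24,-6.8,0.5],[-30,-8.5,1]], "turn": [[0,0,8],[0,0,16],[0,0,24],[0,0,32],[0,0,40]]}}

```text
clock: 1.35
position: [0.4531, 0.0746, 0.2214]
tool_rot: [3.141, -0.0, 1.652]
force: [0.8, 0.8, 0.3]
grip_width: 0.085
```

```bash
python3 -c "
from h import *
plan([.504,-.03,.18],1.6425)"
```

```text
slide [-10.84   4.22   4.14] turn [ 0.03 -0.02  0.54] | at [0.4531 0.0746 0.2214] [ 3.1411e+00 -3.0000e-04  1.6519e+00] t 1.35
```

>>> {"op": "arm_command", "data": {"gripper": [8.5,8.5,8.5,8.5], "slide": [[-5,2,2],[-10,4,4],[-10.4,4.2,4.1],[-10.4,4.2,4.1]], "turn": [[0,0,0],[0,0,0],[0,0,0],[0,0,0]]}}

```text
clock: 1.85
position: [0.503, -0.0236, 0.1801]
tool_rot: [-3.141, -0.0, 1.655]
force: [0.7, 0.7, 0.6]
grip_width: 0.0849
```

Run:
```python
from h import *
m=vision.camera_model('wrist'); im=vision.grab_frame('wrist'); cv2.imwrite('pics/w1.png',im)
np.savez('w1.npz',mtx=m['mtx'],T=m['T']); print(m['mtx'],m['T'].round(4))
plan([.505,-.029,.046-0.011],1.6425)
```

```text
[[297.31863964   0.         252.50640567]
 [  0.         297.31863964 192.24358413]
 [  0.           0.           1.        ]] [[ 9.965e-01  8.100e-02  2.290e-02  4.972e-01]
 [ 8.410e-02 -9.606e-01 -2.647e-01  4.400e-02]
 [ 6.000e-04  2.657e-01 -9.641e-01  3.232e-01]
 [ 0.000e+00  0.000e+00  0.000e+00  1.000e+00]]
slide [-0.64  0.15 14.54] turn [-0.02 -0.02  0.82] | at [ 0.503  -0.0228  0.1804] [-3.1413e+00 -3.0000e-04  1.6567e+00] t 1.9
```

View pics/w1.png

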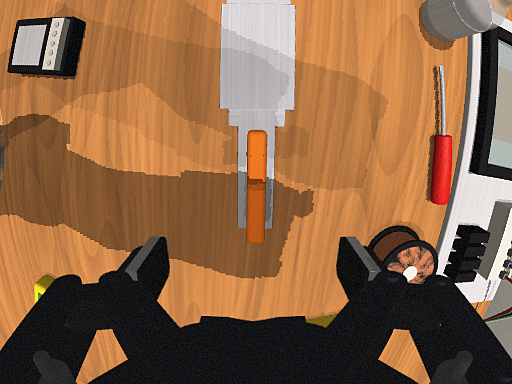

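Wrist view: the orange bar spans columns 247–267 and rows 130–242, centred between the open fingers and roughly aligned.

Run:
```python
from h import *
d=dict(np.load('w1.npz')); p=unproj('wrist',[[247,130],[266,130],[246,241],[266,241]],.057,d); print(p.round(4)); c=p.mean(0); print(c, np.linalg.norm(p[0]-p[2]),np.linalg.norm(p[0]-p[1]))
ax=p[:2].mean(0)-p[2:].mean(0); y=np.arctan2(ax[1],ax[0]); print('yaw',y)
b=unproj('wrist',[[220,85],[295,90],[222,5],[295,8]],.003,d); print('blade',b.round(4))
plan([.505,-.029,.027],1.6425)
```

```text
[[ 0.4938  0.0278  0.057 ]
 [ 0.5106  0.0292  0.057 ]
 [ 0.5013 -0.0791  0.057 ]
 [ 0.5209 -0.0775  0.057 ]]
[ 0.50663222 -0.02490988  0.057     ] 0.107155583290714 0.016923728512504493
yaw 1.6538639925489294
blade [[0.4604 0.0709 0.003 ]
 [0.5404 0.0725 0.003 ]
 [0.4543 0.1624 0.003 ]
 [0.5332 0.166  0.003 ]]
slide [-0.64  0.15 15.34] turn [-0.02 -0.02  0.82] | at [ 0.503  -0.0228  0.1804] [-3.1413e+00 -3.0000e-04  1.6567e+00] t 1.9
```

>>> {"op": "arm_command", "data": {"gripper": [8.5,8.5,8.5,8.5,8.5], "slide": [[-0.4,0.25,5],[-0.4,0.25,10],[-0.4,0.25,13.5],[-0.4,0.25,15.3],[-0.4,0.25,15.3]], "turn": [[0,0,0.4],[0,0,0.4],[0,0,0.4],[0,0,0.4],[0,0,0.4]], "force": 120}}

```text
clock: 2.52
position: [0.5054, -0.0261, 0.027]
tool_rot: [-3.14, -0.001, 1.651]
force: [-0.1, 0.6, 0.5]
grip_width: 0.0852
```

>>> {"op": "arm_command", "data": {"gripper": [4,0,0,0,0], "slide": [[0,0,0],[0,0,0],[0,0,0],[0,0,0],[0,0,0]], "turn": [[0,0,0],[0,0,0],[0,0,0],[0,0,0],[0,0,0]], "force": 120}}

```text
clock: 3.15
position: [0.5064, -0.0273, 0.028]
tool_rot: [3.141, -0.0, 1.649]
force: [-1.4, 1.0, 13.0]
grip_width: 0.0164
```

```bash
python3 -c "
from h import *
o=bot.observe();print(o['grip_width'],o['force'],o['moment']);plan([.506,-.027,.027],1.648)"
```

```text
0.016386606096116155 [-1.41331002  1.0480823  13.01768966] [ 0.27314981  0.50440542 -0.28928608]
slide [ 0.03 -0.04  0.1 ] turn [ 0.05 -0.02  0.04] | at [ 0.5064 -0.0273  0.028 ] [ 3.1407e+00 -4.0000e-04  1.6487e+00] t 3.15
```

Run:
```python
from h import *
cv2.imwrite('pics/w2.png',vision.grab_frame('wrist'))
```

>>> {"op": "arm_command", "data": {"gripper": [0,0,0,0,0], "slide": [[0,0,-2],[0,0,-4],[0,0,-6],[0,0,-6],[0,0,-6]], "turn": [[0,0,0],[0,0,0],[0,0,0],[0,0,0],[0,0,0]]}}

```text
clock: 3.82
position: [0.5058, -0.0273, 0.0868]
tool_rot: [-3.141, -0.0, 1.649]
force: [-0.7, -0.1, -2.6]
grip_width: 0.0162
```

Run:
```python
from h import *
cv2.imwrite('pics/w3.png',vision.grab_frame('wrist'))
a,b=[cv2.imread(f'pics/w{i}.png') for i in(2,3)]
cv2.imwrite('pics/w23.png',np.hstack([a[:300,130:390],b[:300,130:390]]))
o=bot.observe();print(o['grip_width'],o['force'],o['moment']);plan([.4997,.064,.09],1.66)
```

```text
0.01598584198601592 [ 0.74334771  0.20345178 -2.77607158] [-0.11004289  0.0440191   0.00597281]
slide [ 9.15  0.12 -0.34] turn [-0.06 -0.   -0.62] | at [ 0.5056 -0.0273  0.0866] [-3.1406 -0.      1.6491] t 3.88
```

View pics/w23.png

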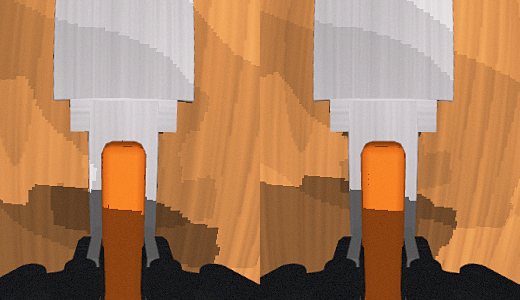

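Wrist views before and after the lift match (blade rear edge at row 100, width 138 px in both), so the unloaded sag is negligible.

>>> {"op": "arm_command", "data": {"gripper": [0,0,0,0], "slide": [[3,0,-1],[6.5,0.1,-1.4],[9.1,0.1,-1.4],[9.1,0.1,-1.4]], "turn": [[0,0,0],[0,0,-0.6],[0,0,-0.6],[0,0,-0.6]]}}

```text
clock: 4.38
position: [0.4994, 0.0653, 0.1005]
tool_rot: [-3.14, -0.0, 1.663]
force: [-0.2, -1.1, -2.9]
grip_width: 0.0163
```

Run:
```python
from h import *
m=vision.camera_model('wrist'); im=vision.grab_frame('wrist'); cv2.imwrite('pics/w4.png',im); np.savez('w4.npz',mtx=m['mtx'],T=m['T'])
cv2.imwrite('pics/w4b.png',cv2.resize(im[:230],None,fx=1.56,fy=1.56,interpolation=cv2.INTER_CUBIC))
plan([.4997,.064,.0545],1.66)
```

```text
slide [0.02 0.03 4.62] turn [-0.06  0.02  0.06] | at [0.4995 0.0638 0.1007] [-3.1405e+00  3.0000e-04  1.6610e+00] t 4.42
```

View pics/w4b.png

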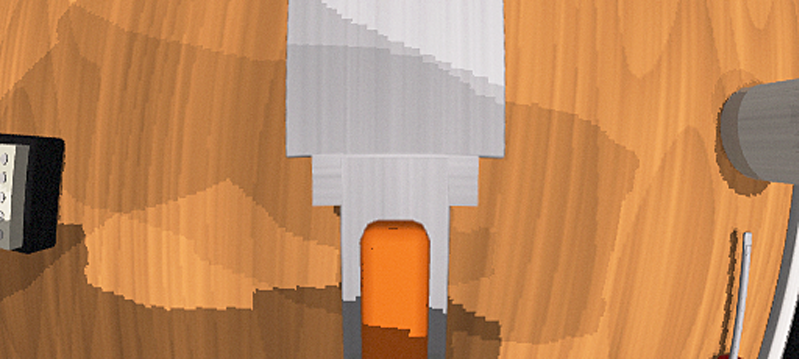

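No tray in this view, only the blade, centred. I'll go to entry height and put the tip at the tray front.

>>> {"op": "arm_command", "data": {"gripper": [0,0,0,0,0], "slide": [[0,0,2.5],[0,0,4.6],[0,0,4.6],[2,0,4.6],[3,0,4.6]], "turn": [[0,0,0],[0,0,0],[0,0,0],[0,0,0],[0,0,0]]}}

```text
clock: 5.05
position: [0.4975, 0.0936, 0.0559]
tool_rot: [3.141, -0.0, 1.659]
force: [0.1, 0.4, -1.7]
grip_width: 0.0162
```

Run:
```python
from h import *
s=vision.grab_frame('side'); t=vision.grab_frame('top')
cv2.imwrite('pics/s5.png',s);cv2.imwrite('pics/t5.png',t)
c=cv2.resize(s[195:345,230:480],(800,480),interpolation=cv2.INTER_CUBIC); cv2.imwrite('pics/s5b.png',c)
o=bot.observe();print(o['force']);plan([.473+.135*.089,.363-.135*.996,.0545],1.66)
```

```text
[-0.21291318  0.17026254 -1.81363079]
slide [13.51 -0.02  0.13] turn [ 0.03 -0.02  0.05] | at [0.4974 0.094  0.0558] [ 3.1411e+00 -3.0000e-04  1.6609e+00] t 5.15
```

View pics/s5b.png

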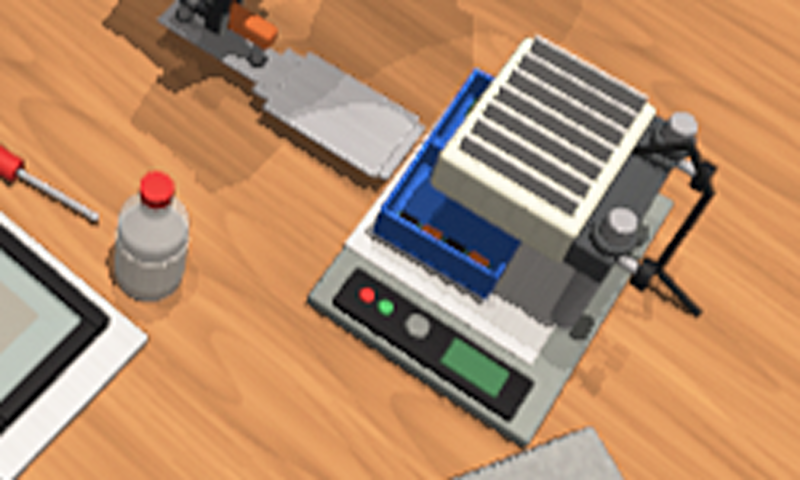

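The side view shows the blade at stage height in front of the tray, level, with its tip near (385,180) just at the stage edge. Next is the insertion.

>>> {"op": "arm_command", "data": {"gripper": [0,0,0,0,0], "slide": [[1,0,0.1],[2.2,0,0.1],[3.4,0,0.1],[4.6,0,0.1],[5.5,0,0.1]], "turn": [[0,0,0],[0,0,0],[0,0,0],[0,0,0],[0,0,0]]}}

```text
clock: 5.78
position: [0.4923, 0.149, 0.0543]
tool_rot: [-3.142, -0.0, 1.66]
force: [0.3, -0.1, -1.7]
grip_width: 0.0161
```

>>> {"op": "arm_command", "data": {"gripper": [0,0,0,0,0], "slide": [[1.5,0,0],[3.2,0,0],[5,0,0],[6.8,0,0],[8,0,0]], "turn": [[0,0,0],[0,0,0],[0,0,0],[0,0,0],[0,0,0]]}}

```text
clock: 6.4
position: [0.485, 0.2293, 0.0543]
tool_rot: [-3.142, -0.0, 1.661]
force: [0.8, 0.2, -3.2]
grip_width: 0.0162
```

Run:
```python
from h import *
s=vision.grab_frame('side'); cv2.imwrite('pics/s6.png',s)
a=cv2.imread('pics/s5.png'); d=cv2.absdiff(a,s).max(2)[230:300,345:400]
print((d>40).sum()) # tray region change
o=bot.observe();print(o['force'],o['moment']);plan([.473+.135*.089,.363-.135*.996,.0545],1.66)
```

```text
369
[-0.06648744  3.43349107 -2.10616764] [0.05427819 0.0267775  0.01438668]
slide [-0.21 -0.   -0.03] turn [-0.   -0.05  0.09] | at [0.4849 0.2306 0.0542] [-3.1415e+00 -8.0000e-04  1.6616e+00] t 6.45
```

>>> {"op": "arm_command", "data": {"gripper": [0,0,0,0,0], "slide": [[0,0,-0.3],[0,0,-0.6],[0,0,-0.9],[0,0,-1.2],[0,0,-1.5]], "turn": [[0,0,0],[0,0.5,0],[0,1,0],[0,1.5,0],[0,1.5,0]]}}

```text
clock: 7.08
position: [0.4854, 0.2272, 0.0696]
tool_rot: [-3.142, -0.026, 1.659]
force: [0.1, -1.0, -4.6]
grip_width: 0.0164
```

Run:
```python
from h import *
s=vision.grab_frame('side'); cv2.imwrite('pics/s7.png',s)
a=cv2.imread('pics/s6.png')
cv2.imwrite('pics/s67.png',np.hstack([cv2.resize(x[205:320,300:450],(400,307),interpolation=cv2.INTER_CUBIC) for x in(a,s)]))
o=bot.observe();print(o['force'],o['moment'],o['grip_width']);plan([.485,.2293,.0543],1.66)
```

```text
[ 0.1376709   0.27098764 -4.68986485] [-0.63411472 -0.02175522  0.01448915] 0.015798294090393353
slide [ 0.14 -0.04  1.56] turn [ 0.02 -1.51 -0.06] | at [0.4855 0.2275 0.0699] [ 3.1413 -0.0264  1.6589] t 7.12
```

View pics/s67.png

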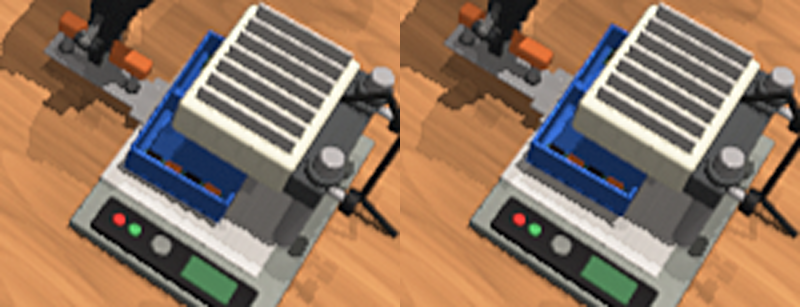

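>>> {"op": "arm_command", "data": {"gripper": [0,0,0,0,0], "slide": [[0,0,-0.4],[0,0,-0.8],[0,0,-1],[0,0,-1],[0,0,-1]], "turn": [[0,0,0],[0,0.5,0],[0,0.5,0],[0,0.5,0],[0,0.5,0]]}}

```text
clock: 7.75
position: [0.4853, 0.2275, 0.0793]
tool_rot: [-3.141, -0.035, 1.66]
force: [0.7, 0.3, -5.6]
grip_width: 0.0165
```

Run:
```python
from h import *
s=vision.grab_frame('side'); cv2.imwrite('pics/s8.png',s)
# vertical shift of the tray's visible near corner between pictures (template match)
a=cv2.imread('pics/s6.png')
for (y0,y1,x0,x1,n) in ((255,287,345,372,'near-front corner'),(266,290,368,392,'near-back')):
    T=a[y0:y1,x0:x1]
    for nm in('s7','s8'):
        b=cv2.imread(f'pics/{nm}.png'); r=cv2.matchTemplate(b[y0-20:y1+10,x0-10:x1+10],T,cv2.TM_CCOEFF_NORMED); _,v,_,l=cv2.minMaxLoc(r); print(n,nm,l[0]-10,l[1]-20,v)
m=vision.camera_model('side');K,T=m['mtx'],np.linalg.inv(m['T'])
def pj(p): c=T[:3,:3]@p+T[:3,3]; return (K@c)[:2]/c[2]
for z in (.074,.084,.094): print(z,pj(np.array([.565,.32,z])))
o=bot.observe();print(o['force'],o['moment'],o['grip_width'],o['position'],o['tool_rot'])
```

```text
near-front corner s7 0 0 0.8767609000205994
near-front corner s8 0 0 0.8512123823165894
near-back s7 1 -2 0.8005200028419495
near-back s8 0 0 0.7372576594352722
0.074 [348.02237686 257.89147741]
0.084 [348.65206234 256.03777856]
0.094 [349.2898713 254.1601654]
[ 0.55059222 -0.3436518  -5.69819794] [-0.63150176 -0.03230146 -0.04162117] 0.016521558444879535 [0.48524533 0.227508   0.07922176] [-3.1414111  -0.03477788  1.65966219]
```

Wrist load rose from 2.1 to 5.7 N, so the tray's full weight is on the lifter. I'll draw it out gently.

>>> {"op": "arm_command", "data": {"gripper": [0,0,0,0,0], "slide": [[-0.7,0,0],[-2,0,0],[-3.7,0,0],[-5.5,0,0],[-7.3,0,0]], "turn": [[0,0,0],[0,0,0],[0,0,0],[0,0,0],[0,0,0]]}}

```text
clock: 8.43
position: [0.492, 0.1531, 0.0768]
tool_rot: [3.141, -0.035, 1.659]
force: [0.7, 0.1, -4.9]
grip_width: 0.0163
```

>>> {"op": "arm_command", "data": {"gripper": [0,0,0,0,0], "slide": [[-1.8,0,0],[-3.6,0,0],[-5.4,0,0],[-7.2,0,0],[-9,0,0]], "turn": [[0,0,0],[0,0,0],[0,0,0],[0,0,0],[0,0,0]]}}

```text
clock: 9.05
position: [0.4999, 0.064, 0.0736]
tool_rot: [3.142, -0.035, 1.66]
force: [1.2, -0.2, -5.3]
grip_width: 0.0161
```

>>> {"op": "arm_command", "data": {"gripper": [0,0,0,0,0], "slide": [[-1.6,0,0],[-2.8,0,0],[-3.4,0,0],[-3.7,0,0],[-3.7,0,0]], "turn": [[0,0,0],[0,0,0],[0,0,0],[0,0,0],[0,0,0]]}}

```text
clock: 9.68
position: [0.5031, 0.0286, 0.0724]
tool_rot: [3.142, -0.035, 1.66]
force: [-0.0, 0.4, -5.3]
grip_width: 0.016
```

Run:
```python
from h import *
s=vision.grab_frame('side'); w=vision.grab_frame('wrist'); t=vision.grab_frame('top')
for n,i in(('s9',s),('w9',w),('t9',t)): cv2.imwrite(f'pics/{n}.png',i)
cv2.imwrite('pics/c9.png',np.hstack([cv2.resize(s[150:300,260:410],(400,400),interpolation=cv2.INTER_CUBIC),cv2.resize(t[150:300,90:240],(400,400),interpolation=cv2.INTER_CUBIC)]))
o=bot.observe();print(o['force'],o['moment'],o['grip_width'],o['position'],o['tool_rot'])
```

```text
[ 0.04184561 -0.26303825 -5.11500041] [-0.64275048 -0.07479551 -0.00857447] 0.016223408532274386 [0.50303013 0.02883963 0.07235274] [-3.14157487 -0.03502723  1.6601471 ]
```

View pics/c9.png

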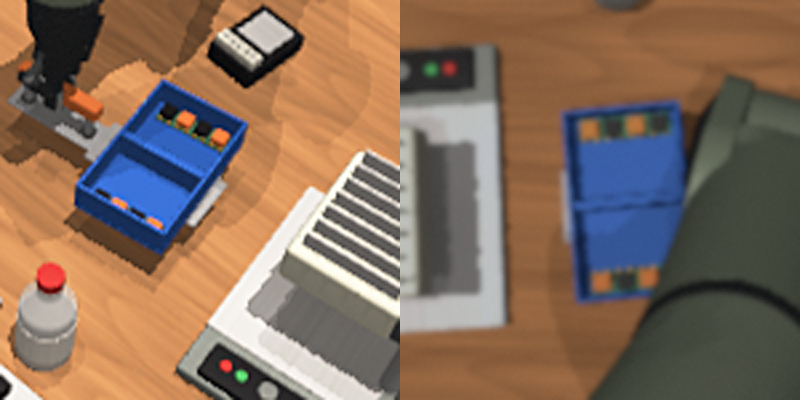

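The tray is level on the lifter, about 64 mm clear of the stage front. Next I lower it.

>>> {"op": "arm_command", "data": {"gripper": [0,0,0,0,0], "slide": [[0,0,0.7],[-0.05,0,1.5],[-0.1,0,2.3],[-0.1,0,2.7],[-0.1,0,2.9]], "turn": [[0,0,0],[0,0,0],[0,0,0],[0,0,0],[0,0,0]]}}

```text
clock: 10.45
position: [0.5029, 0.0283, 0.043]
tool_rot: [-3.141, -0.035, 1.659]
force: [0.7, 1.0, -5.5]
grip_width: 0.0162
```

>>> {"op": "arm_command", "data": {"gripper": [0,0,0,0,0], "slide": [[0,0,0.1],[0,0,0.2],[0,0,0.3],[0,0,0.4],[0,0,0.5]], "turn": [[0,0,0],[0,0,0],[0,0,0],[0,0,0],[0,0,0]]}}

```text
clock: 11.08
position: [0.503, 0.0286, 0.0383]
tool_rot: [3.142, -0.035, 1.66]
force: [-0.6, 0.4, -6.1]
grip_width: 0.0163
```

```bash
python3 -c "
from h import *
o=bot.observe();print(o['force'],o['moment'],o['grip_width'],o['position'],o['tool_rot'])"
```

```text
[-0.59003744  0.38383108 -6.09772915] [-0.65597241 -0.03341905  0.0375308 ] 0.016334375548613254 [0.50303738 0.02858653 0.0383108 ] [ 3.14154234 -0.03490248  1.65953727]
```

>>> {"op": "arm_command", "data": {"gripper": [0,0,0,0,0], "slide": [[0,0,0.1],[0,0,0.2],[0,0,0.3],[0,0,0.4],[0,0,0.5]], "turn": [[0,0,0],[0,0,0],[0,0,0],[0,0,0],[0,0,0]]}}

```text
clock: 11.7
position: [0.5031, 0.0287, 0.0333]
tool_rot: [3.142, -0.035, 1.659]
force: [0.0, 0.4, -3.1]
grip_width: 0.0163
```

```bash
python3 -c "
from h import *
o=bot.observe();print(o['force'],o['moment'],o['grip_width'],o['position'],o['tool_rot'])"
```

```text
[ 0.04382969  0.36749398 -3.09692556] [-0.5009312   0.06325839  0.072629  ] 0.01629070183676548 [0.50306154 0.0287479  0.03333817] [ 3.1415127  -0.03492514  1.65947883]
```

>>> {"op": "arm_command", "data": {"gripper": [0,0,0,0,0], "slide": [[0,0,0.1],[0,0,0.15],[0,0,0.2],[0,0,0.25],[0,0,0.3]], "turn": [[0,-0.3,0],[0,-0.6,0],[0,-0.9,0],[0,-1.2,0],[0,-1.5,0]]}}

```text
clock: 12.32
position: [0.503, 0.0289, 0.0303]
tool_rot: [3.142, -0.008, 1.66]
force: [0.4, 0.4, -2.7]
grip_width: 0.0164
```

```bash
python3 -c "
from h import *
o=bot.observe();print(o['force'],o['moment'],o['grip_width'],o['position'],o['tool_rot'])"
```

```text
[ 0.39104206  0.38620689 -2.65753951] [-0.13831278 -0.00834377 -0.03119724] 0.01640096887906351 [0.5030198  0.02888562 0.03033104] [ 3.14154382 -0.00834337  1.65955874]
```

>>> {"op": "arm_command", "data": {"gripper": [0,0,0,0], "slide": [[0,0,0.1],[0,0,0.2],[0,0,0.25],[0,0,0.25]], "turn": [[0,-0.2,0],[0,-0.5,0],[0,-0.5,0],[0,-0.5,0]]}}

```text
clock: 12.82
position: [0.503, 0.0289, 0.028]
tool_rot: [3.142, -0.0, 1.66]
force: [-1.6, 0.4, 4.5]
grip_width: 0.0165
```

>>> {"op": "arm_command", "data": {"gripper": [2,4,6.5,8.5,8.5], "slide": [[0,0,0],[0,0,0],[0,0,0],[0,0,0],[0,0,0]], "turn": [[0,0,0],[0,0,0],[0,0,0],[0,0,0],[0,0,0]]}}

```text
clock: 13.45
position: [0.503, 0.0288, 0.0279]
tool_rot: [3.142, 0.0, 1.659]
force: [0.3, -0.7, -0.1]
grip_width: 0.085
```

>>> {"op": "arm_command", "data": {"gripper": [8.5,8.5,8.5,8.5,8.5], "slide": [[0,0,0],[0,0,-3],[0,0,-7],[0,0,-12],[0,0,-15]], "turn": [[0,0,0],[0,0,0],[0,0,0],[0,0,0],[0,0,0]]}}

```text
clock: 14.08
position: [0.5034, 0.0289, 0.18]
tool_rot: [3.14, -0.0, 1.659]
force: [0.9, 0.6, -0.1]
grip_width: 0.0848
```

Run:
```python
from h import *
m=vision.camera_model('wrist'); w=vision.grab_frame('wrist'); cv2.imwrite('pics/w10.png',w); np.savez('w10.npz',mtx=m['mtx'],T=m['T'])
o=bot.observe();print(o['force'],o['grip_width'],o['position'],o['tool_rot'])
```

```text
[ 3.81179027 -0.15140716  4.85493818] 0.08482412119131764 [0.50452469 0.02879111 0.18260614] [ 3.13671039e+00 -8.78176665e-04  1.65894180e+00]
```

View pics/w10.png

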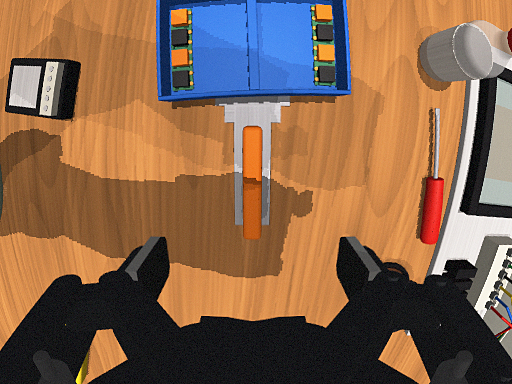

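The wrist view shows the tray flat on the bench with its near rim from (158,100) to (352,95), and the lifter lying flat behind it. I'll move over the tray and measure its rim.

>>> {"op": "arm_command", "data": {"gripper": [8.5,8.5,8.5,8.5,8.5], "slide": [[4.5,0,0],[9,0,0],[13.3,0,0],[13.3,0,0],[13.3,0,0]], "turn": [[0,0,0],[0,0,0],[0,0,0],[0,0,0],[0,0,0]]}}

```text
clock: 14.75
position: [0.4912, 0.1608, 0.1777]
tool_rot: [-3.141, 0.0, 1.659]
force: [0.3, -0.9, -0.5]
grip_width: 0.0855
```

```bash
cat >> h.py <<'E'
def rim(tag,z,u0=0,v1=262,fit=True):
    """grab wrist frame, mask blue, unproject outer rim at height z, fit rectangle"""
    m=vision.camera_model('wrist'); im=vision.grab_frame('wrist'); cv2.imwrite(f'pics/{tag}.png',im); np.savez(tag+'.npz',mtx=m['mtx'],T=m['T'])
    return rimfit(im,m,z,v1)
def rimfit(im,m,z,v1=262):
    H,S,V=cv2.split(cv2.cvtColor(im,cv2.COLOR_BGR2HSV)); k=((H>100)&(H<128)&(S>130)&(V>40)).astype(np.uint8); k[v1:]=0
    k=cv2.morphologyEx(k,cv2.MORPH_CLOSE,np.ones((3,3)))
    n,l,st,c=cv2.connectedComponentsWithStats(k); i=1+np.argmax(st[1:,4]); print('blob',st[i])
    cs,_=cv2.findContours((l==i).astype(np.uint8),0,cv2.CHAIN_APPROX_NONE); w=unproj('wrist',cv2.convexHull(max(cs,key=cv2.contourArea))[:,0].astype(float),z,m)[:,:2]
    r=cv2.minAreaRect((w*1000).astype(np.float32)); print('rect',np.round(r[0],1),np.round(r[1],1),round(r[2],2)); return r
E
python3 - <<'E'
from h import *
print(bot.observe()['position'],bot.observe()['tool_rot'])
rim('w11',.052)
E
```

```text
[0.49117119 0.16075518 0.17771734] [-3.14143540e+00  4.26063432e-04  1.65939253e+00]
blob [  155   117   193   118 17705]
rect [491.2 168.4] [179.2 110.1] 7.06
```

```bash
python3 -c "
from h import *
plan([.4912,.1684,.024],1.694)"
```

```text
slide [ 0.81  0.07 15.38] turn [-0.01  0.03 -2.04] | at [0.4913 0.1603 0.1778] [-3.1414e+00  5.0000e-04  1.6584e+00] t 14.8
```

>>> {"op": "arm_command", "data": {"gripper": [5,5,5,5,5], "slide": [[0.8,0.07,3],[0.8,0.07,7.5],[0.8,0.07,12],[0.8,0.07,14.5],[0.8,0.07,15.4]], "turn": [[0,0,-2],[0,0,-2],[0,0,-2],[0,0,-2],[0,0,-2]], "force": 60}}

```text
clock: 15.42
position: [0.4909, 0.1679, 0.0228]
tool_rot: [-3.14, 0.001, 1.693]
force: [-0.1, 0.7, 0.4]
grip_width: 0.0501
```

>>> {"op": "arm_command", "data": {"gripper": [5,2.5,0,0,0], "slide": [[0,0,0],[0,0,0],[0,0,0],[0,0,0],[0,0,0]], "turn": [[0,0,0],[0,0,0],[0,0,0],[0,0,0],[0,0,0]], "force": 60}}

```text
clock: 16.05
position: [0.4916, 0.1696, 0.0247]
tool_rot: [3.141, -0.001, 1.695]
force: [-1.3, -0.7, 11.6]
grip_width: 0.0083
```

>>> {"op": "arm_command", "data": {"gripper": [0,0,0,0,0], "slide": [[0,0,-0.5],[0,0,-2],[0,0,-4.5],[0,0,-7.5],[0,0,-9]], "turn": [[0,0,0],[0,0,0],[0,0,0],[0,0,0],[0,0,0]]}}

```text
clock: 16.68
position: [0.4916, 0.1696, 0.1158]
tool_rot: [3.14, -0.001, 1.694]
force: [0.1, 0.8, -2.7]
grip_width: 0.0079
```

Run:
```python
from h import *
o=bot.observe();print(o['force'],o['moment'],o['grip_width'],o['position'],o['tool_rot'],o['qpos'].round(2))
cv2.imwrite('pics/s12.png',vision.grab_frame('side'))
plan([.4388,-.3655,.25],1.66)
```

```text
[ 0.08575471  0.81972228 -2.71932166] [ 0.00174365  0.01222239 -0.04512067] 0.00785236925710184 [0.49163627 0.16961598 0.11583579] [ 3.13975455e+00 -7.38071709e-04  1.69444358e+00] [-0.74  0.56  0.4   1.99 -0.34  0.65  0.  ]
slide [-52.45 -11.84 -13.42] turn [ 0.16 -0.07  1.97] | at [0.492  0.1698 0.1167] [ 3.1388e+00 -1.2000e-03  1.6944e+00] t 16.73
```

Grasp holds (about 2.7 N). From this hover I'll measure the base tray with the wrist camera looking past the held tray, staying above the white box.

>>> {"op": "arm_command", "data": {"gripper": [0,0,0,0,0], "slide": [[0,0,-3.5],[-1,-0.2,-8],[-4,-0.8,-12.5],[-8,-1.6,-15.3],[-12.5,-2.6,-15.3]], "turn": [[0,0,0],[0,0,0],[0,0,0],[0,0,1],[0,0,2]]}}

```text
clock: 17.35
position: [0.4813, 0.0414, 0.2683]
tool_rot: [3.139, -0.001, 1.66]
force: [-0.1, 0.1, -3.7]
grip_width: 0.0081
```

>>> {"op": "arm_command", "data": {"gripper": [0,0,0,0,0], "slide": [[-5,-1,0],[-10.5,-2,0],[-16,-3,0],[-21.5,-4,0],[-27,-5,0]], "turn": [[0,0,0],[0,0,0],[0,0,0],[0,0,0],[0,0,0]]}}

```text
clock: 17.98
position: [0.4544, -0.2327, 0.2665]
tool_rot: [-3.141, -0.0, 1.66]
force: [3.2, 0.1, -3.3]
grip_width: 0.0078
```

```bash
python3 -c "
from h import *
plan([.44,-.48,.27],1.66); print(bot.observe()['force'],bot.observe()['grip_width'])"
```

```text
slide [-24.5   -3.64  -0.36] turn [-0.02 -0.02  0.  ] | at [ 0.4544 -0.2327  0.2665] [-3.1413e+00 -3.0000e-04  1.6601e+00] t 17.98
[ 3.20866737  0.1412379  -3.34107891] 0.00783088878936896
```

>>> {"op": "arm_command", "data": {"gripper": [0,0,0,0,0], "slide": [[-5.5,-0.8,-0.2],[-11,-1.6,-0.4],[-16.5,-2.4,-0.5],[-21.5,-3.2,-0.6],[-24.5,-3.6,-0.6]], "turn": [[0,0,0],[0,0,0],[0,0,0],[0,0,0],[0,0,0]]}}

```text
clock: 18.6
position: [0.4396, -0.4808, 0.2719]
tool_rot: [-3.14, -0.0, 1.658]
force: [0.1, 0.0, -3.4]
grip_width: 0.0078
```

>>> {"op": "arm_command", "data": {"gripper": [0,0,0], "slide": [[0,0,0],[0,0,0],[0,0,0]], "turn": [[0,0,0],[0,0,0],[0,0,0]]}}

```text
clock: 18.98
position: [0.4413, -0.4775, 0.2728]
tool_rot: [3.141, -0.001, 1.661]
force: [0.7, 0.8, -3.1]
grip_width: 0.0079
```

Run:
```python
from h import *
o=bot.observe(); print(o['position'],o['tool_rot'],o['force'])
m=vision.camera_model('wrist'); im=vision.grab_frame('wrist'); cv2.imwrite('pics/w13.png',im); np.savez('w13.npz',mtx=m['mtx'],T=m['T'])
```

```text
[ 0.44126263 -0.47750792  0.2727543 ] [ 3.14139488e+00 -5.63368826e-04  1.66066321e+00] [ 0.7491341   0.82509809 -3.08174942]
```

View pics/w13.png

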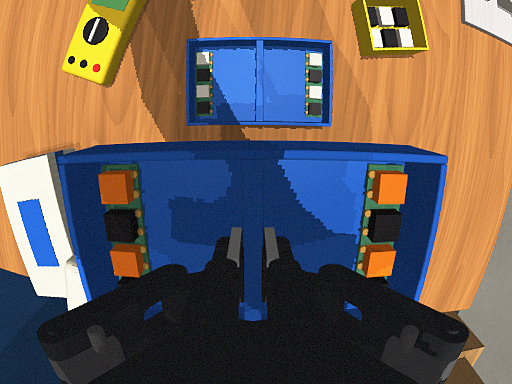

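The wrist view shows the base tray complete (cols 187–331, rows 38–126), and the held tray's front rim from (58,152) to (448,155).

Run:
```python
from h import *
d=dict(np.load('w13.npz')); im=cv2.imread('pics/w13.png')
r=rimfit(im,d,.052,136)
q=im.copy(); k=cv2.cvtColor(im,cv2.COLOR_BGR2HSV)
H,S,V=cv2.split(k); b=(H>100)&(H<128)&(S>130)&(V>40)
# held tray front rim: topmost blue below row 136
us=np.arange(80,430,10); vs=[136+np.argmax(b[136:170,u]) for u in us]
w=unproj('wrist',np.c_[us,vs].astype(float),.300,d)[:,:2]
p=np.polyfit(w[:,0],w[:,1],1); res=w[:,1]-np.polyval(p,w[:,0]); print('held front edge slope',np.arctan(p[0]),'res',res.std())
R0=R.from_euler('xyz',[3.14139,-.00056,1.66066]).as_matrix(); t=(w-[.44126,-.47751])@R0[:2,:2]
print('tool-frame front edge x',t[:,0].mean(), 'corner cols',[np.where(b[v])[0][[0,-1]].tolist() for v in(150,153,156,160)])
c=unproj('wrist',[[58,153],[448,154]],.300,d)[:,:2]; print('corners tool frame',((c-[.44126,-.47751])@R0[:2,:2]).round(4))
```

```text
blob [  186    37   147    89 10601]
rect [ 440.1 -369.1] [179.4 109.3] 4.96
held front edge slope 0.09057775359066483 res 0.00035667675258673913
tool-frame front edge x 0.056585176199289565 corner cols [[62, 425], [54, 436], [37, 446], [56, 447]]
corners tool frame [[ 0.0546 -0.0889]
 [ 0.054   0.0897]]
```

```bash
python3 -c "
from h import *
plan([.440,-.3678,.090],1.6574)"
```

```text
slide [10.94  0.86 18.29] turn [ 0.02 -0.02  0.19] | at [ 0.4413 -0.4776  0.2729] [ 3.1413e+00 -3.0000e-04  1.6606e+00] t 19.02
```

>>> {"op": "arm_command", "data": {"gripper": [0,0,0,0,0], "slide": [[4,0.3,0],[8,0.6,2],[10.9,0.86,6],[10.9,0.86,11],[10.9,0.86,15]], "turn": [[0,0,0.2],[0,0,0.2],[0,0,0.2],[0,0,0.2],[0,0,0.2]]}}

```text
clock: 19.65
position: [0.4401, -0.3678, 0.1216]
tool_rot: [3.141, -0.0, 1.658]
force: [1.0, -0.1, -2.9]
grip_width: 0.0078
```

>>> {"op": "arm_command", "data": {"gripper": [0,0,0,0,0], "slide": [[0,0,2],[0,0,3],[0,0,3.2],[0,0,3.2],[0,0,3.2]], "turn": [[0,0,0],[0,0,0],[0,0,0],[0,0,0],[0,0,0]]}}

```text
clock: 20.27
position: [0.4401, -0.3693, 0.0916]
tool_rot: [3.141, 0.001, 1.656]
force: [-0.1, 0.0, -4.2]
grip_width: 0.0079
```

Run:
```python
from h import *
plan([.440,-.3678,.090],1.6574);o=bot.observe();print(o['force'],o['moment'])
```

```text
slide [0.15 0.   0.16] turn [ 0.06  0.04 -0.07] | at [ 0.4401 -0.3693  0.0916] [3.1406e+00 7.0000e-04 1.6562e+00] t 20.27
[-0.07465464  0.00657638 -4.19375369] [-0.00682066  0.03661595  0.00047817]
```

>>> {"op": "arm_command", "data": {"gripper": [0,0,0,0,0], "slide": [[0.12,0,0.4],[0.12,0,0.9],[0.12,0,1.3],[0.12,0,1.6],[0.12,0,1.9]], "turn": [[0.05,0,0],[0.05,0,0],[0.05,0,0],[0.05,0,0],[0.05,0,0]]}}

```text
clock: 20.9
position: [0.4395, -0.368, 0.0716]
tool_rot: [-3.141, 0.0, 1.656]
force: [0.7, 0.7, -3.3]
grip_width: 0.0075
```

Run:
```python
from h import *
plan([.440,-.3678,.0647],1.6574);o=bot.observe();print(o['force'],o['moment'])
```

```text
slide [0.01 0.05 0.69] turn [-0.06  0.   -0.08] | at [ 0.4395 -0.368   0.0716] [-3.1406  0.      1.656 ] t 20.9
[ 0.69967955  0.74708371 -3.27404996] [-0.03512806  0.04132418 -0.00466396]
```

Feet are 5 mm inside the rim with no contact force. Continuing down.

>>> {"op": "arm_command", "data": {"gripper": [0,0,0,0,0], "slide": [[0,0,0.15],[0,0,0.3],[0,0,0.45],[0,0,0.6],[0,0,0.7]], "turn": [[0,0,0],[0,0,0],[0,0,0],[0,0,0],[0,0,0]]}}

```text
clock: 21.52
position: [0.4395, -0.368, 0.0648]
tool_rot: [-3.141, -0.0, 1.656]
force: [-1.2, 0.1, -0.2]
grip_width: 0.008
```

Run:
```python
from h import *
plan([.440,-.3678,.0647],1.6574);o=bot.observe();print(o['force'],o['moment'])
```

```text
slide [0.01 0.05 0.01] turn [-0.05 -0.   -0.08] | at [ 0.4395 -0.368   0.0648] [-3.1407 -0.      1.6559] t 21.52
[-1.19720332  0.11668114 -0.18170734] [0.0680713  0.12547134 0.01910558]
```

Load is transferred at the expected seated height (TCP 0.0648). Now I release and retreat.

>>> {"op": "arm_command", "data": {"gripper": [0,2,4,5,5], "slide": [[0,0,0.05],[0,0,0.05],[0,0,0],[0,0,0],[0,0,0]], "turn": [[0,0,0],[0,0,0],[0,0,0],[0,0,0],[0,0,0]]}}

```text
clock: 22.15
position: [0.4396, -0.368, 0.0649]
tool_rot: [-3.141, 0.0, 1.656]
force: [-0.2, 0.9, 0.3]
grip_width: 0.0502
```

>>> {"op": "arm_command", "data": {"gripper": [5,5,5,5,5], "slide": [[0,0,-1],[0,0,-4],[0,0,-9],[0,0,-14],[0,0,-14]], "turn": [[0,0,0],[0,0,0],[0,0,0],[0,0,0],[0,0,0]]}}

```text
clock: 22.78
position: [0.4408, -0.3691, 0.2089]
tool_rot: [3.138, 0.003, 1.656]
force: [0.1, 0.2, -1.2]
grip_width: 0.0501
```

Run:
```python
from h import *
print(bot.observe()['position'],bot.observe()['force'])
rim('w14',.092)
s=vision.grab_frame('side'); cv2.imwrite('pics/s14.png',s)
w=cv2.imread('pics/w14.png')[100:270,140:370]
cv2.imwrite('pics/c14.png',np.hstack([cv2.resize(s[90:250,150:350],(500,400),interpolation=cv2.INTER_CUBIC),cv2.resize(w,(300,400))]))
```

```text
[ 0.44077931 -0.36906603  0.2088824 ] [ 0.09664979  0.18401747 -1.22972929]
blob [  152   124   199   119 18410]
rect [ 439.6 -367.6] [179.3 112. ] 4.75
```

View pics/c14.png

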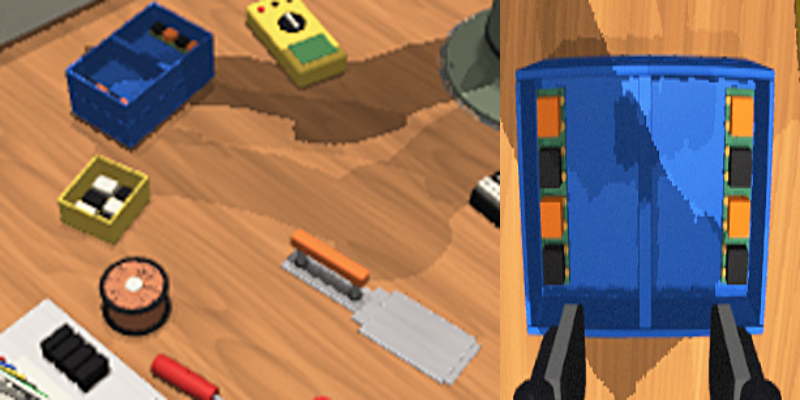

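The tray is stacked squarely and flush, the lifter lies flat, and the bystanders in this view are undisturbed. Handing in.

```bash
python3 -c "
from workcell import job_done
print(job_done())"
```

```text
the job is handed in; nothing more can be done
None
```

I slid the lifter under the lamp tray, lifted it off the stage, drew it out and set it down on the bench. I then laid the lifter flat, picked the tray up by its centre wall and stacked it on the other tray. The job was handed in at about 23 s of the 72 s allowed.

**Last checks:**
- **Stack position:** measured at the stacked rim height of 92 mm, the upper tray's centre is at (439.6, -367.6) mm. The base tray's was (440.1, -369.1) mm, so it sits about 1.6 mm off sideways. The turn difference is about 0.2°.
- **Seating:** the gripper let go at the height expected for a fully seated tray (40 mm pitch), with the load already off the wrist. The measured long side of 179.3 mm fits the known 180 mm. The short side read 112 mm instead of 110, because the camera also saw part of the outer front wall.
- **Surroundings:** the lifter lies flat on the bench and the gripper is clear of everything. The bin, spool and screwdriver in the last picture look undisturbed. That crop barely showed the bottle, so its final position was not checked.

**Disagreement:** the first top-view estimate of the base tray was about 4 mm off from the wrist-camera one. I used the wrist view because its outline matched the true tray size.

**Not measured:** I did not measure how far the lifter sagged under load or how high the tray was above the stage. I judged it clear of the stage from the wrist force (about 5.7 N) and the later pictures.

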